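# Run down the loose wing nut of the flower press

### The arm

A 6-joint arm with a two-finger parallel gripper is mounted at the origin on the work surface. World frame = base frame: x ahead of the robot, y to its left, z up, the work surface at z = 0. Lengths are in mm, angles in rad, forces in N, time in s.
With the tool pointing down it reaches from about 325 to 875 mm from the base axis. Payload 4.4 kg.
Tool frame: the origin (TCP) lies on the centre line of the jaws, within the pads' length; the fingertips stand ahead of it and the grasp point (between the pads) lies 6 mm ahead of it (ctrl.tcp_to_tips is the z of the fingertips in the tool frame, in mm); z points along the fingers, y is the line along which they close (so a half turn about z gives the same grasp; the last joint's range is limited). The gripper opens to 85 mm and grips with 20 to 120 N. Pads are 22 mm wide; open, the fingers measure 114 mm over their backs; the gripper's body (76 mm by 85 mm) begins 54 mm behind the grasp point. The pads swing forward as they close: fully open they stand 13 mm farther back than shut.
Start: joints at [-1.405, 0.207, 1.542, -0, 1.393, -0.15], TCP at [178.569, -546.572, 256.282] pointing down, gripper open.
Joint ranges: [-2.73, 2.73], [-0.86, 2.22], [0.23, 2.46], [-1.11, 4.25], [0.08, 2.63], [-2.82, 2.82]. Speed limits (rad/s): [2.79, 2.79, 3.14, 3.14, 3.14, 3.14].

### API

Orientations are given as a 3x3 rotation matrix whose columns are the frame's x, y, z axes.
In Python, from plant import ctrl, sensors, optics gives the robot as it stands. Calls block until the motion is done:
- ctrl.move_ptp(position, orientation): joint-space move of the TCP to a pose.
- ctrl.move_l(position, rot=None, vel=150, threshold=None): straight line of the TCP; rot=None keeps the orientation; vel is the mean speed in mm/s. With threshold (N) it stops when the force on the tool has changed by that much, and returns True; else False.
- ctrl.set_joints(angles): joint-space move.
- ctrl.gripper_to(opening, force=None): finger opening in mm; force is the grip in N (None keeps the last); returns when the fingers have stopped.
- ctrl.hold(seconds).
- ctrl.solve_ik(position, orientation): joint angles nearest the present ones, or None.
- sensors.read_state(): the state.
- optics.grab_frame(name): name is "scene" or "top" or "wrist"; returns (picture, depth): 400x640x3 uint8, red, green, blue; 400x640 float32, mm along the optical axis (not along the pixel's ray), 0 where there is no reading.
- optics.camera_params(name): a dict with "mtx" (3x3 intrinsics, pixels), "k1" (the pictures are not rectified: a ray, as slopes to the right and down, at radius r is drawn at 1 + k1 r^2 times it, then the intrinsics apply), "R" (3x3) and "t" (3): a world point X has camera coordinates R X + t; the wrist camera has in their place "T_tool_cam" (4x4, takes a point from camera to tool coordinates, whose origin is the TCP and whose axes are the flange's). Camera axes: x right, y down, z forward; pixel columns grow to the right and rows downward; lengths in mm; the calibration is good to about 2 mm. A picture is of the moment at which its call begins: read the wrist's pose just before it. camera_params takes no time and is no camera call.
A pose or a line that the arm cannot do raises ctrl.MotionError and nothing moves.
- ctrl.finish_job(): hands the job in; it is judged then, once.
The state is a dict: "t": time; "q": joint angles; "qvel": joint speeds; "tau": joint torques, N m; "eef_pos": TCP position; "eef_rot": TCP orientation; "force": force on the tool from outside, world axes, zero at the start; "wrist_torque": the same for the moment, N m; "grip_width": finger opening in mm; "grasp_force": force on a finger pad.
Only numpy, scipy, OpenCV 4.12 (cv2) and the standard library are available. Lean on these libraries where they do the work, as an engineer would, in place of code of your own. Each camera call takes 0.05 s, during which the arm holds its last target. There are 200 camera calls.

### The job

One wing nut of the flower press on the coffee table, the one at the corner beside the lifting tab, is still loose: screw it down clockwise until it is snug and stops turning, by pushing its wings round, stroke after stroke, with the fingertips. Do not take hold of the nut or a wing, or straddle the nut with the fingers; leave the press standing flat where it is, and do not disturb the mug, the remote control or the candle.

Things in the scene. Friction and masses are not known exactly. Their poses are not given: they have to be found in the camera images.
- press: Flower press of pale wood, loose on the table, 1.4 to 2 kg; slides if pushed sideways with over 6 to 14 N. 200 x 200 mm; upper face of its top board 62 mm above the table. Origin: centre of its underside, z up. Four studs at x, y = +-78 mm carry zinc-plated steel wing nuts: three tight ones that do not turn, and the loose one at (+78, +78). It is free of obstacles towards the press's +x, +y and -y.
- lifting_tab (a point): Centre of the lifting tab's upper face: a wooden stub flush with the press's top board, 44 mm wide (x), sticking out 18 mm from its +y edge beside the loose nut. Axes as the press.
- batten (a point): Middle of the top of the batten next to the loose nut: a wooden bar on the top board along the press's y, 190 mm long, 22 mm wide (x), 32 mm high (top 94 mm above the table). Its face stands 37 mm from the nut's axis, on the nut's -x side (press axes). A like batten stands on the other half. Axes as the press.
- wing_nut (a point): The loose steel nut: point on its axis at mid-height of its wings, 21.5 mm above the top board when snug, up to 6 mm higher at the start. x axis (either way) along the wings, z up; turns with the nut. Wings: two upright plates 6 mm thick, out to 34 mm from the axis, from 11 mm below this point (17 within 21 mm of the axis) to 11 above. Hub radius 9 to 11 mm, its top 6 mm below; 11 mm stud, ends 3 mm above when snug.
- wingnut (a joint): Turning of the loose nut in rad: grows as the nut turns clockwise seen from above (tightening); 9.0 = snug, a hard stop, where the wings lie 0.35 rad clockwise of the press's x axis. Starts between 2.0 and 4.5. Friction about 0.03 N m: stays where it is left. Sinks 5 mm a turn.
- mug: White ceramic mug, 80 mm wide, 90 mm high, with a handle, standing; origin: centre of its underside. Leave alone.
- remote: Black remote control lying flat, 165 (x) x 46 x 18 mm; origin: centre of its underside. Leave alone.
- candle: Candle in a glass cup, 76 mm wide, 60 mm high; origin: centre of its underside. Leave alone.

How it is judged:
By the outcome, as a careful person would: the job done as asked, in the order asked, and still so for the second after the job is handed in, with the robot touching nothing.
It also fails if it takes over 64 s, if anything falls off the work surface, if the arm or the gripper's body presses on something with over 40 N, if the wrist force passes 120 N, or if a joint passes its speed limit or range.

## Working session

There is one attempt and no reset: what is moved stays moved. The work goes in short steps, each a Python script; the robot and the scene stay as the last script left them, time stands still between calls to the robot, and variables do not carry over. Pictures are saved under pics/ and viewed, at most 10 in all, crops included, and the job is handed in when it is done.

```bash
ls; mkdir -p pics; python3 - <<'E'
from plant import ctrl, sensors, optics
import cv2, numpy as np
s=sensors.read_state(); print(s['t'],s['eef_pos'],s['eef_rot'],s['grip_width'],ctrl.tcp_to_tips)
for n in ("top","scene"):
    im,d=optics.grab_frame(n); np.savez(f'pics/{n}0.npz',im=im,d=d)
    cv2.imwrite(f'pics/{n}0.png',im[:,:,::-1]); p=optics.camera_params(n); print(n,p)
print(optics.camera_params("wrist"))
E
```

```text
pics
0.0 [ 178.45075924 -545.87778639  255.10854784] [[ 9.50544907e-01  3.10586930e-01 -3.71400793e-04]
 [ 3.10586967e-01 -9.50542354e-01  2.22917331e-03]
 [ 3.39319912e-04 -2.23428159e-03 -9.99997446e-01]] 85.5326908513316 25.0
top {'mtx': array([[395.17468779,   0.        , 312.20323984],
       [  0.        , 395.17468779, 194.94038047],
       [  0.        ,   0.        ,   1.        ]]), 'k1': 0.003558621271909138, 'R': array([[ 1.97411026e-02, -9.99805034e-01, -4.28558654e-04],
       [-9.81276804e-01, -1.92931212e-02, -1.91634052e-01],
       [ 1.91588421e-01,  4.20360214e-03, -9.81466355e-01]]), 't': array([ -24.15299177,  590.7054577 , 1363.07611603])}
scene {'mtx': array([[377.91433465,   0.        , 326.37624985],
       [  0.        , 377.91433465, 190.90189207],
       [  0.        ,   0.        ,   1.        ]]), 'k1': -0.059687707948043775, 'R': array([[ 0.12413495,  0.99220081,  0.01131663],
       [ 0.74858768, -0.08615815, -0.65741407],
       [-0.65131175,  0.09007955, -0.75344454]]), 't': array([ -55.98349984, -395.95978204, 1499.47188236])}
{'mtx': array([[351.50334981,   0.        , 312.4356833 ],
       [  0.        , 351.50334981, 203.32843644],
       [  0.        ,   0.        ,   1.        ]]), 'k1': -0.021147425940081614, 'T_tool_cam': array([[-4.36089944e-04, -9.51994223e-01, -3.06115679e-01,
         7.81395123e+01],
       [ 9.99999498e-01, -1.38950819e-04, -9.92465818e-04,
        -4.74529316e-01],
       [ 9.02286701e-04, -3.06115959e-01,  9.51993806e-01,
        -1.17530167e+02],
       [ 0.00000000e+00,  0.00000000e+00,  0.00000000e+00,
         1.00000000e+00]])}
```

View pics/top0.png

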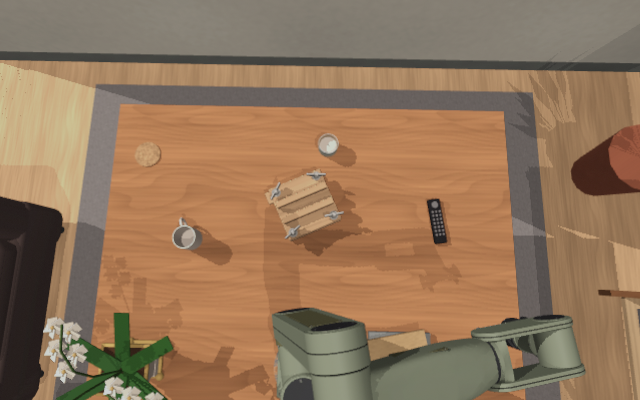

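View pics/scene0.png

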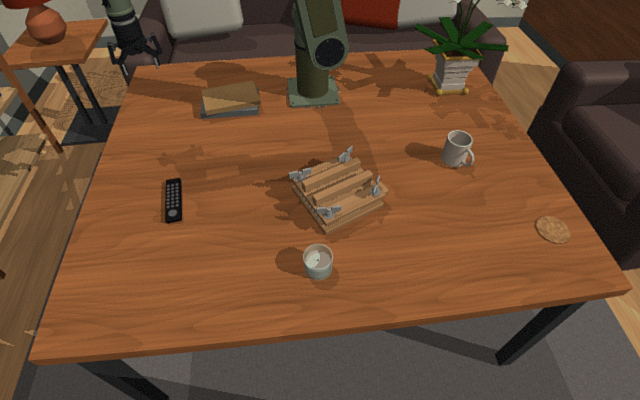

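The top view shows the press centred near (305,205), with the candle at (328,145), the mug at (185,237) and the remote at (437,220). The tab isn't clear at this scale, so I'll take a closer wrist view.

```bash
cat > h.py <<'E'
from plant import ctrl, sensors, optics
import cv2, numpy as np
def pose(name):
    p=optics.camera_params(name)
    if name!="wrist": return p,p["R"].T,-p["R"].T@p["t"]
    s=sensors.read_state(); T=p["T_tool_cam"]; R=np.array(s["eef_rot"])
    return p,R@T[:3,:3],R@T[:3,3]+np.array(s["eef_pos"])
def rays(p,uv):
    uv=np.atleast_2d(np.asarray(uv,float)); m=p["mtx"]
    n=cv2.undistortPoints(uv.reshape(-1,1,2),m,np.array([p["k1"],0,0,0.]))[:,0]
    return np.c_[n,np.ones(len(n))]
def cast(p,R,c,uv,z):
    d=rays(p,uv)@R.T; return c+d*((z-c[2])/d[:,2])[:,None]
def project(p,R,c,X):
    v=(np.atleast_2d(X)-c)@R; n=v[:,:2]/v[:,2:]; n=n*(1+p["k1"]*(n**2).sum(1))[:,None]
    return n*p["mtx"][0,0]+p["mtx"][:2,2]
def down(a): # tool x axis at heading a, z down
    c,s=np.cos(a),np.sin(a); return np.array([[c,s,0],[s,-c,0],[0,0,-1.]])
E
python3 - <<'E'
from h import *
p,R,c=pose("top")
for n,u,z in (("press",(305,205),75),("candle",(328,145),60),("mug",(185,237),90),("remote",(437,220),18)): print(n,cast(p,R,c,[u],z)[0].round())
P=cast(p,R,c,[(305,205)],75)[0]
best=None
for a in (0,np.pi,np.pi/2,-np.pi/2):
    Rt=down(a); pos=np.array([P[0],P[1],320])+Rt[:,0]*42
    q=ctrl.solve_ik(pos,Rt); print(a,q)
a=0
Rt=down(a); pos=np.array([P[0],P[1],320])+Rt[:,0]*42
ctrl.move_ptp(pos,Rt); ctrl.hold(.3)
pp=pose("wrist"); im,d=optics.grab_frame("wrist"); np.savez('pics/w1.npz',im=im,d=d,R=pp[1],c=pp[2])
cv2.imwrite('pics/w1.png',im[:,:,::-1]); print(sensors.read_state()['t'])
E
```

```text
press [551.  12.  75.]
candle [779. -67.  60.]
mug [429. 422.  90.]
remote [ 515. -469.   18.]
0 [-1.25431345e-01  2.03729181e-01  1.41370619e+00 -4.44089210e-16
  1.52415728e+00  1.44536498e+00]
3.141592653589793 [-1.46341607e-01  2.04974309e-02  1.61581067e+00 -4.44089210e-16
  1.50528455e+00 -1.71713793e+00]
1.5707963267948966 [-5.84296452e-02  1.18188857e-01  1.51187162e+00 -4.44089210e-16
  1.51153217e+00 -5.84296452e-02]
-1.5707963267948966 None
2.925
```

View pics/w1.png

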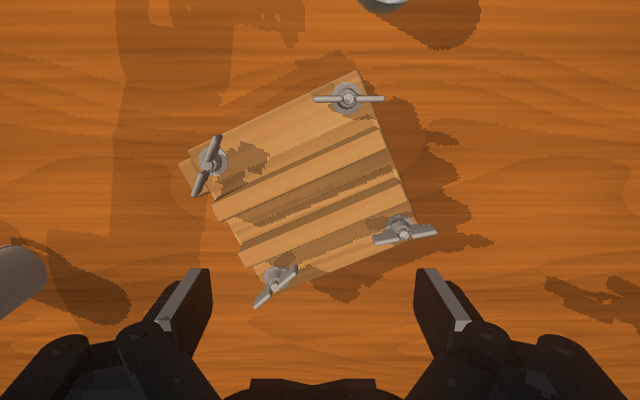

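The wrist view shows the tab at left (187,175) beside the loose nut at (212,160). The other nuts are at (348,98), (400,230) and (275,283), so press +x points up and slightly left. Next I'll measure with a grey mask plus depth.

```bash
cat >> h.py <<'E'
def nuts(f,zmin=84):
    w=np.load(f); im,d,R,c=w['im'],w['d'],w['R'],w['c']; p=optics.camera_params("wrist")
    hsv=cv2.cvtColor(im,cv2.COLOR_RGB2HSV); v,u=np.mgrid[:400,:640]
    P=c+(rays(p,np.c_[u.ravel(),v.ravel()])*d.reshape(-1,1))@R.T; P=P.reshape(400,640,3)
    m=(hsv[...,1]<70)&(P[...,2]>zmin)&(P[...,2]<112)&(d>0)
    n,l,st,_=cv2.connectedComponentsWithStats(m.astype(np.uint8))
    out=[]
    for i in range(1,n):
        if st[i,4]<40: continue
        q=P[l==i]; (cx,cy),(w_,h_),a=cv2.minAreaRect(q[:,:2].astype(np.float32))
        e=np.linalg.eigh(np.cov(q[:,:2].T))[1][:,1]; 
        out.append((st[i,:2]+st[i,2:4]/2,st[i,4],np.array([cx,cy]),sorted((w_,h_)),np.arctan2(e[1],e[0])%np.pi,np.percentile(q[:,2],[5,50,95])))
    return out
E
python3 - <<'E'
from h import *
for o in nuts('pics/w1.npz'): print(*[np.round(x,2) for x in o])
E
```

```text
[334.  99.] 278 [663.55  -8.03] [10.21 37.66] 1.57 [84.93 93.15 95.1 ]
[370.  99.] 173 [663.64 -41.74] [ 4.58 26.77] 1.57 [91.73 94.01 95.45]
[205.  165.5] 354 [599.57 119.5 ] [10.26 66.56] 2.7 [85.3  98.46 99.83]
[423.5 233. ] 201 [ 525.79 -105.82] [ 5.78 26.85] 1.79 [85.11 92.59 95.12]
[391. 238.] 267 [518.01 -72.67] [ 9.52 38.32] 1.74 [84.67 90.34 94.83]
[275.  288.5] 366 [457.61  54.78] [10.05 66.1 ] 2.32 [84.94 92.56 95.1 ]
```

```bash
python3 - <<'E'
from h import *
ctrl.gripper_to(0,20); print(ctrl.tcp_to_tips)
nut=np.array([600,119.]); h=0.424+np.radians(-50); a=h+np.pi
e=np.array([np.cos(h),np.sin(h)]); n=np.array([-e[1],e[0]])
xy=nut+26*e+26*n
ctrl.move_ptp([*xy,200],down(a)); ctrl.hold(.3)
s=sensors.read_state(); print(s['t'],s['eef_pos'],s['q'],s['force'],s['grip_width'])
pp=pose("wrist"); im,d=optics.grab_frame("wrist"); np.savez('pics/w2.npz',im=im,d=d,R=pp[1],c=pp[2])
cv2.imwrite('pics/w2.png',im[:,:,::-1])
for o in nuts('pics/w2.npz'): print(*[np.round(x,2) for x in o])
# finger points in the tool frame
p=pp[0]; T=p['T_tool_cam']; v,u=np.mgrid[:400,:640]
P=(rays(p,np.c_[u.ravel(),v.ravel()])*d.reshape(-1,1))@T[:3,:3].T+T[:3,3]
g=(d.ravel()>0)&(P[:,2]<60)&(abs(P[:,1])<60)&(abs(P[:,0])<60); Q=P[g]
print(len(Q))
for z in range(-20,45,5):
    k=Q[(Q[:,2]>=z)&(Q[:,2]<z+5)]
    if len(k): print(z,len(k),k.min(0).round(1),k.max(0).round(1))
E
```

```text
25.0
6.125 [634.76031617 131.05508131 200.13224546] [ 7.02178974e-02  4.04912380e-01  1.40505441e+00 -9.86812045e-06
  1.33141196e+00 -1.05170789e+00] [0.19883126 0.83979597 0.12507903] 0.22012478319184628
[63.5 32.5] 1184 [466.12  44.43] [11.4  38.73] 2.36 [84.61 89.91 94.56]
[274.5 171.5] 1105 [598.28 119.97] [10.69 66.76] 2.7 [85.23 97.96 99.66]
[150.5 323. ] 814 [662.45 -21.33] [10.4  68.66] 1.58 [84.9  92.13 94.63]
33902
-20 671 [ -4.5 -28.6 -20. ] [ 14.9  28.1 -15. ]
-15 818 [-10.4 -15.5 -15. ] [ 13.1  16.1 -10. ]
-10 358 [  6.5 -13.6 -10. ] [12.7 13.7 -5. ]
-5 510 [  6.6 -13.4  -5. ] [12.5 13.7 -0. ]
0 438 [  6.3 -13.5   0. ] [12.5 13.7  5. ]
5 413 [  6.5 -13.4   5. ] [12.5 13.8 10. ]
10 368 [  6.8 -13.4  10. ] [12.5 13.7 15. ]
15 271 [  6.6 -12.4  15. ] [12.3 13.1 20. ]
20 43 [11.  -6.2 20.1] [12.   6.4 22. ]
```

View pics/w2.png

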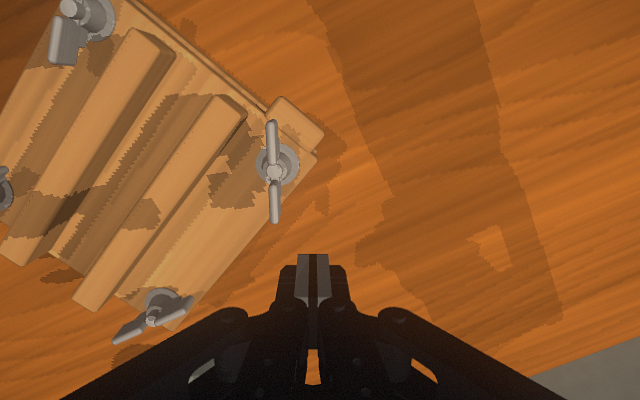

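The close view shows the loose nut at (274,171), with its wings along heading 2.70. The shut fingertips at (312,270) are beyond its lower wing on the counter-clockwise side. Now for stroke 1.

```bash
cat >> h.py <<'E'
NUT=np.array([599,119.6]); YAW=0.424; Z=98
def tip(h,t,z,r=26):
    e=np.array([np.cos(h),np.sin(h)]); n=np.array([-e[1],e[0]])
    return [*(NUT+r*e+t*n),z],down(h+np.pi)
def stroke(d0,d1,thr=6,step=15,vel=30,t=16.6,approach=True):
    """push the wing from heading d0 to d1 (deg in the press frame, d1<d0); True if stopped by force"""
    H=lambda d: YAW+np.radians(d)
    if approach:
        pos,R=tip(H(d0),26,150); ctrl.move_ptp(pos,R)
        if ctrl.move_l(tip(H(d0),26,Z)[0],vel=80,threshold=15): print("descent blocked"); return None
    ctrl.move_l(tip(H(d0),t,Z)[0],vel=40)
    ds=np.linspace(d0,d1,int(np.ceil((d0-d1)/step))+1)[1:]
    for d in ds:
        pos,R=tip(H(d),t,Z); hit=ctrl.move_l(pos,R,vel=vel,threshold=thr)
        s=sensors.read_state(); print(round(d),hit,np.round(s['force'],1),round(s['t'],2))
        if hit: return True
    return False
def leave():
    s=sensors.read_state(); R=np.array(s['eef_rot']); p=np.array(s['eef_pos'])
    x=-R[:2,0]; n=np.array([-x[1],x[0]]); p[:2]+=10*n
    ctrl.move_l(p,vel=80); p[2]=150; ctrl.move_l(p,vel=120)
E
python3 - <<'E'
from h import *
r=stroke(-50,-130); print(r)
if r is False: leave()
pp=pose("wrist"); im,d=optics.grab_frame("wrist"); np.savez('pics/w3.npz',im=im,d=d,R=pp[1],c=pp[2])
cv2.imwrite('pics/w3.png',im[:,:,::-1]); print(sensors.read_state()['t'])
for o in nuts('pics/w3.npz'): print(*[np.round(x,2) for x in o])
E
```

```text
-63 False [-0.3 -0.5 -0.7] 8.07
-77 False [-0.   0.8  0.9] 8.46
-90 False [0.3 0.5 0.3] 8.85
-103 False [ 0.6  0.8 -0.5] 9.24
-117 False [0.9 0.2 0.6] 9.63
-130 False [ 1.1  0.1 -0.4] 10.03
False
10.9333
[265.  194.5] 1543 [598.9  120.13] [10.45 66.88] 1.27 [85.34 96.93 98.45]
[ 50.5 335. ] 904 [443.93  69.98] [ 7.87 27.36] 2.33 [84.72 90.76 94.48]
[ 85. 345.] 206 [457.7   55.65] [10.1 11.8] 0.4 [84.59 85.59 86.5 ]
[107. 359.] 571 [469.04  43.49] [ 7.45 21.25] 2.35 [84.64 90.49 94.33]
[427. 373.] 110 [661.28 -20.26] [ 6.38 19.72] 1.78 [84.7  86.   94.13]
```

View pics/w3.png

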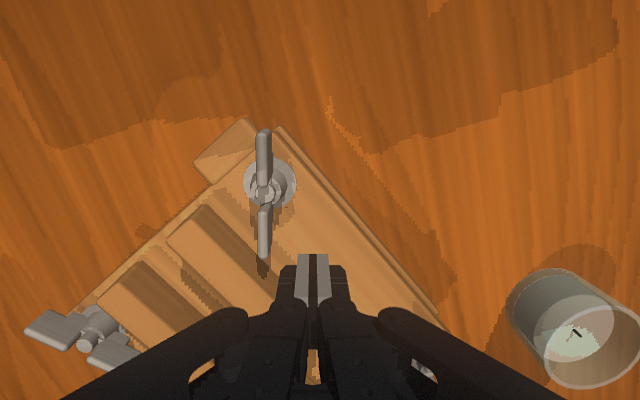

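Stroke 1 worked: the wings are now at world heading 1.27 (about 48° in the press frame), the press has not moved, and the fingertips are clear. On to stroke 2.

```bash
python3 - <<'E'
from h import *
r=stroke(50,-130); print(r)
if r is False: leave()
pp=pose("wrist"); im,d=optics.grab_frame("wrist"); np.savez('pics/w4.npz',im=im,d=d,R=pp[1],c=pp[2])
cv2.imwrite('pics/w4.png',im[:,:,::-1]); print(sensors.read_state()['t'])
for o in nuts('pics/w4.npz'): print(*[np.round(x,2) for x in o])
E
```

```text
35 False [ 0.2 -0.1 -0.5] 15.1
20 False [-0.8  0.  -0.2] 15.52
5 False [ 0.1  0.4 -0.1] 15.93
-10 False [0.1 0.1 0.5] 16.35
-25 False [0.3 0.4 0.4] 16.77
-40 False [-0.3  0.2 -0.2] 17.18
-55 False [-0.3 -0.4  0.2] 17.6
-70 False [ 0.1 -0.2 -0.2] 18.02
-85 False [ 0.6 -0.3 -0. ] 18.43
-100 False [ 0.3 -0.3  0.8] 18.85
-115 False [0.  0.8 1.3] 19.27
-130 False [ 0.9  0.  -0.3] 19.68
False
20.5917
[265.  166.5] 915 [602.84 133.59] [10.26 38.98] 1.26 [85.08 94.19 95.91]
[264.5 230.5] 553 [593.17 101.01] [ 5.81 27.16] 1.26 [87.97 94.64 95.87]
[ 50.5 334. ] 907 [444.13  70.26] [ 7.65 27.18] 2.32 [84.75 90.73 94.55]
[ 85.5 345. ] 207 [457.79  55.77] [10.25 11.99] 0.6 [84.35 85.56 86.5 ]
[107.5 359. ] 587 [469.32  43.66] [ 6.86 21.56] 2.36 [84.59 90.43 94.41]
[427. 373.] 106 [661.5  -21.28] [ 6.35 19.31] 1.78 [84.67 85.98 94.11]
```

Stroke 2 was clean. Stroke 3 brings the nut close to snug, followed by a slow force-guarded final push.

```bash
python3 - <<'E'
from h import *
r=stroke(50,-10); print(r)
if r is False:
    pos,R=tip(YAW+np.radians(-38),16.6,Z); print('final hit',ctrl.move_l(pos,R,vel=12,threshold=4))
s=sensors.read_state(); R=np.array(s['eef_rot']); print(s['force'],s['t'],'finger heading deg press', np.degrees(np.arctan2(-R[1,0],-R[0,0])-YAW))
leave()
pos,R=tip(YAW+np.radians(-20),45,170); ctrl.move_l(pos,R,vel=150); ctrl.hold(.2)
pp=pose("wrist"); im,d=optics.grab_frame("wrist"); np.savez('pics/w5.npz',im=im,d=d,R=pp[1],c=pp[2])
cv2.imwrite('pics/w5.png',im[:,:,::-1]); print(sensors.read_state()['t'])
for o in nuts('pics/w5.npz'): print(*[np.round(x,2) for x in o])
E
```

```text
35 False [ 0.6  0.8 -0.1] 24.76
20 False [-0.3  0.4 -1.3] 25.18
5 False [-0.3  0.4 -1.3] 25.59
-10 False [-0.8 -0.2  0.2] 26.01
False
final hit True
[0.09917759 1.85374176 1.73266543] 26.6917 finger heading deg press -22.596057431559608
28.1417
[236. 185.] 1450 [598.21 119.92] [10.58 67.  ] 0.08 [85.04 93.2  94.98]
[ 35.5 268.5] 914 [661.61 -10.77] [10.14 46.44] 1.58 [84.59 90.07 94.57]
```

View pics/w5.png

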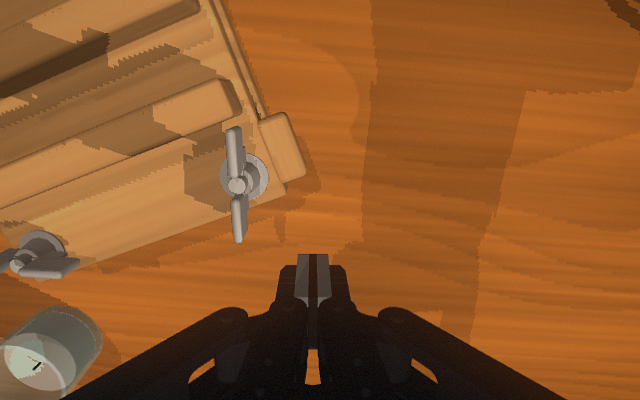

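The nut sits at heading 0.08 against an expected 0.075 snug, and the fingertips are clear at (312,270). I'll do one light confirming push and check that it doesn't turn.

```bash
python3 - <<'E'
from h import *
pos,R=tip(YAW+np.radians(-15),26,150); ctrl.move_ptp(pos,R)
ctrl.move_l(tip(YAW+np.radians(-15),26,Z)[0],vel=80,threshold=15)
ctrl.move_l(tip(YAW+np.radians(-15),18.5,Z)[0],vel=40)
pos,R=tip(YAW+np.radians(-40),16.6,Z); print('hit',ctrl.move_l(pos,R,vel=10,threshold=4.5))
s=sensors.read_state(); R=np.array(s['eef_rot']); print(s['force'],'finger heading', np.degrees(np.arctan2(-R[1,0],-R[0,0])-YAW))
leave()
pos,R=tip(YAW+np.radians(-20),45,170); ctrl.move_l(pos,R,vel=150); ctrl.hold(.2)
pp=pose("wrist"); im,d=optics.grab_frame("wrist"); np.savez('pics/w6.npz',im=im,d=d,R=pp[1],c=pp[2]); print(sensors.read_state()['t'])
for o in nuts('pics/w6.npz'): print(*[np.round(x,3) for x in o])
for o in nuts('pics/w5.npz'): print(*[np.round(x,3) for x in o])
E
```

```text
hit True
[1.28091614 2.18117237 2.04691172] finger heading -25.386685612944586
31.7667
[236.5 186. ] 1441 [598.384 119.815] [10.464 66.879] 0.075 [85.081 93.196 94.905]
[ 36.  269.5] 903 [661.842 -10.572] [ 9.802 46.657] 1.582 [84.809 89.986 94.611]
[236. 185.] 1450 [598.209 119.916] [10.577 66.997] 0.075 [85.038 93.197 94.983]
[ 35.5 268.5] 914 [661.614 -10.767] [10.143 46.441] 1.583 [84.593 90.074 94.573]
```

The nut did not turn (heading 0.075 before and after), and neither it nor the press moved, so it is snug.

```bash
python3 - <<'E'
from h import *
p=np.array(sensors.read_state()['eef_pos']); p[2]=260; ctrl.move_l(p,vel=150); print(ctrl.finish_job())
E
```

```text
the job is handed in; nothing more can be done
None
```

The loose wing nut is screwed down snug: three clockwise fingertip strokes brought it to its stop, a light extra push did not turn it, the press stayed where it was, nothing else was touched, and the job is handed in at about 32 s.

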